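Set the air-line oiler

ROBOT

A 6-joint arm with a two-finger parallel gripper is mounted at the origin on a cart in front of the work surface, level with it; the furniture and walls round the work are solid. World frame = base frame: x ahead of the robot, y to its left, z up, the work surface at z = 0. Lengths are in m, angles in degrees, forces in N, time in s.
With the tool pointing down it reaches from about 0.25 to 0.725 m from the base axis. Payload 9.7 kg.
Tool frame: the origin (TCP) lies midway between the tips of the shut fingers; the grasp point (between the pads) lies bot.hold_point_z behind it (bot.hold_point_z is the distance from the TCP to the grasp point, in m); z points along the fingers, y is the line along which they close (so a half turn about z gives the same grasp; the last joint's range is limited). The gripper opens to 85 mm and grips with 20 to 120 N. Pads are 22 mm wide; open, the fingers measure 114 mm over their backs; the gripper's body (76 mm by 85 mm) begins 54 mm behind the grasp point. The pads swing forward as they close: fully open they stand 13 mm farther back than shut.
Start: joints at [68.64, 4.979, 10.078, 95.1, 0, 90], TCP at [0.2, 0.512, 0.203] pointing down, gripper open.
Joint ranges: [-179.16, 179.16], [-48.56, 103.87], [-65.8, 70.77], [-126.05, 130.52], [-82.76, 87.17], [-180, 180]. Speed limits (degrees/s): [127.2, 127.2, 147.25, 180, 180, 180].

INTERFACE

Orientations are given as [roll, pitch, yaw] about the fixed x, y, z axes, in that order (R = Rz(yaw) Ry(pitch) Rx(roll)).
In Python, from workcell import bot, camera, camera_model, ticket gives the robot as it stands.
- The arm moves only by the tool send_rows, never from a script. Its argument "targets" is text: rows parted by semicolons, each of 5 numbers parted by spaces: the shift along the tool's x, y, z in mm, then the turn about the tool's z in degrees, then the closure in counts, from 0 (fully open) to 255 (shut). A call has 1 to 20 rows; each row is the pose to reach, as a shift and turn from the pose commanded when the call began, along the tool's axes at that moment; what a row does not reach only later rows make up. A row lasts 1/8 s, in which the tool goes at most 62.5 mm and 10.7 degrees, less where a joint would pass 70% of its speed; a pose out of reach is approached as far as the arm can. A call with a gripper value outside its range is refused whole. The fingers move at their own pace and stop on an object; "newtons" is the grip in N (left out, the last holds). Time passes only in rows, so rows that repeat a pose let the fingers close. It gives the time, the measured TCP pose, the force, the opening and the grip force at its end, in the units of the state.
- bot.get_obs(): the state, without advancing time (a new reading comes with each control period).
- camera(name): name is "scene" or "top" or "wrist"; returns the picture (400x640x3 uint8, blue, green, red); there is no depth.
- camera_model(name): a dict with "K" (3x3 intrinsics, pixels), "pose" (4x4, takes a point from camera to world coordinates); the wrist camera has in their place "T_tool_cam" (4x4, takes a point from camera to tool coordinates, whose origin is the TCP and whose axes are the flange's). Camera axes: x right, y down, z forward; pixel columns grow to the right and rows downward; lengths in m; the calibration is good to about 2 mm. The wrist camera is an equidistant fisheye: a pixel r from the principal point sees the ray r / f radians off the axis. A picture is of the moment at which its call begins: read the wrist's pose just before it. camera_model takes no time and is no camera call.
- ticket.job_done(): hands the job in; it is judged then, once.
The state is a dict: "time": time; "q": joint angles; "qd": joint speeds; "joint_efforts": joint torques, N m; "ee_pos": TCP position; "tcp_rot": TCP orientation; "wrist_force": force on the tool from outside, world axes, zero at the start; "torque": the same for the moment, N m; "opening": finger opening in m; "grasp_force": force on a finger pad.
Only numpy, scipy, OpenCV 4.12 (cv2) and the standard library are available. Lean on these libraries where they do the work, as an engineer would, in place of code of your own. Each camera call takes 0.05 s, during which the arm holds its last target. There are 200 camera calls.

TASK

Vent the air line on the board: twist the T-bar knob of the filter clockwise all the way to its stop and let go so that it springs back. Then screw the oiler's round knurled cap clockwise, as seen from above, until it bottoms out, back it off a quarter turn, and finish while still gripping the cap there, so that I can fit its lock ring; leave the loose things round the board where they lie.

Things in the scene. Friction and masses are not known exactly. Their poses are not given: they have to be found in the camera images.
- air_rig: fixed plywood board 120 (x) x 340 (y) x 18 mm, origin at the centre of its underside. A brass pipe along y, 93 mm up, on brackets 30 mm wide, 110 mm high at y = +-137 mm, carries two aluminium heads (56 x 56 mm, top 113 mm above the table) at y = +-85 mm: the oiler and the filter, either way round. Only the cap and the knob move.
- cap_center (a point): centre (on the axis, half-way up) of the oiler's knurled steel cap: upright cylinder 39 mm in diameter (41 over the knurling), 34 mm high, centre 146 to 150 mm above the table. The head's top lies 16 mm below the cap when it is fully down. A dark pointer ridge on top runs along the point's x axis. The cap is already on its thread and sinks 1 mm per radian; friction keeps it where it is left.
- oiler_cap (a joint): turn of the cap in rad, growing clockwise as seen from above (screwing down): 4.0 is bottomed out against a solid stop; starts between 1.2 and 2.0, so it needs more than one grasp
- vent_grip (a point): centre of the T-bar knob on the filter: steel bar 46 mm long (point x axis), 12 mm thick (point y axis), 28 mm high, the point being half-way up the bar, on its turning axis, 143 mm above the table; 16 mm clear under the bar round its 20 mm stem
- vent_knob (a joint): turn of the T-bar knob in rad, 0 at rest, growing clockwise as seen from above to a solid stop at 1.2; a spring of 0.02 N m at rest and 0.10 N m at the stop turns it back when let go
- hex_bolt: hexagon bolt with a nut, 64 mm long, lying in front of the board; a bystander
- dowel: round beech dowel, 12 x 130 mm, lying in front of the board; a bystander
- pvc_tape: roll of tape, 66 mm across, 18 mm high, lying behind the board; a bystander
- sanding_block: cork sanding block, 60 x 100 x 31 mm, lying behind the board; a bystander
- screwdriver_flat: screwdriver, 200 mm long, lying at the left end of the board; a bystander

How it is judged (in metres and radians):
On the way, in this order (a step that is already met when the one before it is completed fails the run):
1. the T-bar knob is turned to its stop (within 0.1 rad) (value of joint vent_knob above 1.1 rad), for 0.1 s.
2. the T-bar knob is let go and has sprung back (value of joint vent_knob below 0.12 rad and contact force between the fingers and vent_knob below 0.1 N), for 0.1 s.
3. the cap is screwed down until it bottoms out (within 0.06 rad) (value of joint oiler_cap above 3.94 rad), for 0.1 s.
At the end, for the whole second after the job is handed in: the cap stands still a quarter turn (1.57 +- 0.3 rad) back from its bottom, at 2.13 to 2.73 rad, and is still gripped between the fingers (over 4 N, the grasp point within 30 mm of its centre); the T-bar knob is back at rest (below 0.12 rad) and untouched (value of joint oiler_cap between 2.129 and 2.729 rad and velocity of joint oiler_cap between -0.1 and 0.1 rad/s and contact force between the fingers and oiler_cap above 4 N and distance between the grasp point and cap_center below 0.03 m and value of joint vent_knob below 0.12 rad and contact force between the arm and vent_knob below 0.1 N); the arm keeps its last pose, push and grip.
It fails at once if the hex_bolt is shifted by more than 25 mm (distance of hex_bolt from where it was at the start of the episode above 0.025 m).
It fails at once if the dowel is shifted by more than 25 mm (distance of dowel from where it was at the start of the episode above 0.025 m).
It fails at once if the pvc_tape is shifted by more than 25 mm (distance of pvc_tape from where it was at the start of the episode above 0.025 m).
It fails at once if the sanding_block is shifted by more than 25 mm (distance of sanding_block from where it was at the start of the episode above 0.025 m).
It fails at once if the screwdriver_flat is shifted by more than 25 mm (distance of screwdriver_flat from where it was at the start of the episode above 0.025 m).
It also fails if it takes over 54 s, if anything falls off the work surface, if the arm or the gripper's body presses on something with over 40 N, if the wrist force passes 120 N, or if a joint passes its speed limit or range.

## Working session

There is one attempt and no reset: what is moved stays moved. The work goes in short steps, Python scripts to look and compute and a tool call to move; the robot and the scene stay as the last step left them, time stands still between calls to the robot, and variables do not carry over. Pictures are saved under pics/ and viewed, at most 10 in all, crops included, and the job is handed in when it is done.

Besides the shell and the picture viewer there is one more tool, called after "Request:" by a JSON object that holds its "name" and its "arguments". send_rows: Moves the arm, as the interface text tells. Its arguments: {"type":"object","properties":{"targets":{"type":"string"},"newtons":{"type":"number"}},"required":["targets"]}

```bash
mkdir -p pics
python3 - <<'E'
from workcell import bot,camera,camera_model
import cv2,numpy as np
o=bot.get_obs();print(o['time'],o['ee_pos'],o['tcp_rot'],o['opening'],bot.hold_point_z)
for n in('top','scene'):
    m=camera_model(n);print(n,np.round(m['K'],1).tolist(),np.round(m['pose'],4).tolist());cv2.imwrite(f'pics/{n}0.png',camera(n))
m=camera_model('wrist');print({k:np.round(v,4).tolist() if not isinstance(v,str) else v for k,v in m.items()})
E
```

```text
0.0 [0.20021915 0.51198077 0.20230198] [-1.79926511e+02  1.21700911e-03  1.58641679e+02] 0.08563763391412309 0.0187
top [[476.1, 0.0, 320.2], [0.0, 476.1, 198.6], [0.0, 0.0, 1.0]] [[0.0039, -0.9868, 0.1618, 0.4149], [-0.9995, 0.0012, 0.0319, 0.0738], [-0.0317, -0.1618, -0.9863, 1.0253], [0.0, 0.0, 0.0, 1.0]]
scene [[518.1, 0.0, 319.2], [0.0, 518.1, 204.8], [0.0, 0.0, 1.0]] [[0.6248, -0.5141, 0.5877, -0.0452], [-0.7807, -0.3983, 0.4816, -0.4323], [-0.0135, -0.7597, -0.6502, 0.8095], [0.0, 0.0, 0.0, 1.0]]
{'K': [[309.7069, 0.0, 318.8197], [0.0, 309.7069, 201.4494], [0.0, 0.0, 1.0]], 'T_tool_cam': [[0.0009, -0.9508, -0.3099, 0.08], [1.0, 0.001, 0.0, 0.0009], [0.0003, -0.3099, 0.9508, -0.1701], [0.0, 0.0, 0.0, 1.0]]}
```

View pics/top0.png

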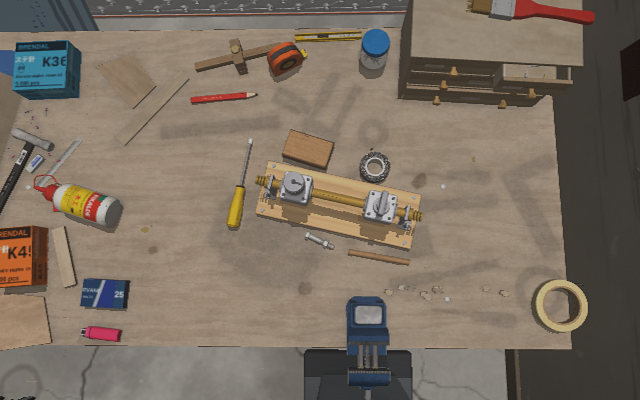

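View pics/scene0.png

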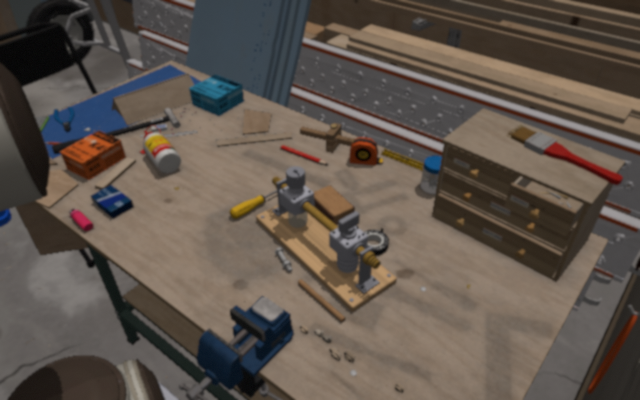

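The top view shows the board tilted slightly. The oiler (round cap) is at about (294,186), at the left, and the filter (T-bar) at about (381,205), at the right. The bolt is at (319,240), the dowel at (379,257), the block at (308,148) and the tape at (375,166).

```bash
cat > h.py <<'E'
from workcell import bot,camera,camera_model
import cv2,numpy as np
from scipy.spatial.transform import Rotation as R
def ray(n,u,v,z):
    m=camera_model(n);P=m['pose'];d=P[:3,:3]@np.linalg.solve(m['K'],[u,v,1.]);c=P[:3,3]
    return c+d*(z-c[2])/d[2]
def tool():
    o=bot.get_obs();return R.from_euler('xyz',o['tcp_rot'],degrees=True).as_matrix(),np.array(o['ee_pos']),o
def wray(u,v,z,T):
    m=camera_model('wrist');K=m['K'];C=m['T_tool_cam'];x=np.array([u-K[0,2],v-K[1,2]])/K[0,0];t=np.linalg.norm(x)
    d=np.r_[x/t*np.sin(t),np.cos(t)] if t>0 else np.r_[0,0,1.]
    Rw,p=T[0],T[1];d=Rw@C[:3,:3]@d;c=p+Rw@C[:3,3];return c+d*(z-c[2])/d[2]
E
python3 - <<'E'
from h import *
print('cap',ray('top',294,181,.165),'knob',ray('top',382,201,.157))
for n,u,v in(('top',381,204),('top',294,186)):print(ray(n,u,v,.113))
i=cv2.imread('pics/top0.png')[150:250,240:440];j=cv2.imread('pics/scene0.png')[155:285,240:400]
cv2.imwrite('pics/c0.png',np.vstack([cv2.resize(i,(800,400),interpolation=2)]))
E
```

```text
cap [0.58901389 0.15015291 0.165     ] knob [ 0.55271697 -0.01189869  0.157     ]
[ 0.55383456 -0.01421888  0.113     ]
[0.58957082 0.15463751 0.113     ]
```

View pics/c0.png

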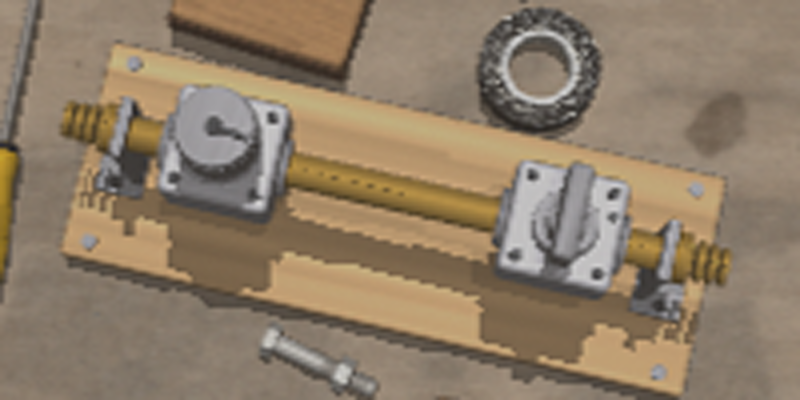

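The crop shows the round cap's top centred at about crop (217,130), which is px (294,182). The bar's top centre is at about crop (576,208), which is px (384,202). The bar runs nearly along world x (about -5°), and the board yaw is about -12.6°. I'll go above the knob.

Request:
{"name": "send_rows", "arguments": {"targets": "-40 -28 -48 -4 0;-519 -363 -48 -16 0;-519 -363 -48 -16 0;-519 -363 -48 -16 0;-519 -363 -48 -16 0;-519 -363 -48 -16 0;-519 -363 -48 -16 0;-519 -363 -48 -16 0;-519 -363 -48 -16 0;-519 -363 -48 -16 0;-519 -363 -48 -16 0;-519 -363 -48 -16 0;-519 -363 -48 -16 0;-519 -363 -48 -16 0;-519 -363 -48 -16 0"}}

```text
time: 1.98
ee_pos: [0.5512, -0.014, 0.2513]
tcp_rot: [180.0, 0.0, 174.7]
wrist_force: [-0.6, 0.4, 0.2]
opening: 0.0854
grasp_force: 0.0
```

Run:
```python
from h import *
T=tool();i=camera('wrist');o=T[2];print(o['time'],o['ee_pos'],o['tcp_rot'],np.round(o['q'],1),np.round(o['wrist_force'],1))
np.savez('w1.npz',R=T[0],p=T[1]);cv2.imwrite('pics/w1.png',i)
```

```text
1.975 [ 0.55116213 -0.01402     0.25134991] [1.79996041e+02 3.17407873e-02 1.74714088e+02] [ -1.5   6.6  17.2 100.6   0.    3.8] [-0.6  0.4  0.2]
```

View pics/w1.png

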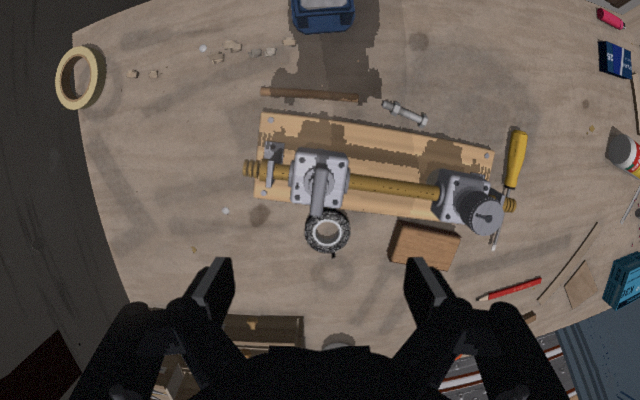

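The wrist view shows the bar top running from about (321,170) to (317,216) and the cap's top circle at about (487,213). I'll cast these points and zoom in to check.

Run:
```python
from h import *
d=np.load('w1.npz');T=(d['R'],d['p'])
i=cv2.imread('pics/w1.png');g=cv2.cvtColor(i,6)
a=cv2.resize(i[150:230,270:370],(500,400),interpolation=2)
b=cv2.resize(i[170:250,440:520],(300,300),interpolation=2);c=np.zeros((400,800,3),np.uint8);c[:,:500]=a;c[:300,500:]=b
cv2.imwrite('pics/c1.png',c)
for u,v in((321,170),(317,216),(319,193)):print('bar',wray(u,v,.157,T))
k=cv2.HoughCircles(cv2.medianBlur(g[170:250,440:530],3),3,1,50,param1=100,param2=10,minRadius=12,maxRadius=22)
print(k)
for c in k[0][:1]:print('cap',wray(c[0]+440,c[1]+170,.165,T))
print(wray(487,213,.165,T))
```

```text
bar [ 0.52915295 -0.00903476  0.157     ]
bar [ 0.57148099 -0.01648888  0.157     ]
bar [ 0.54985019 -0.01267869  0.157     ]
[[[53.5 51.5 21.4]
  [ 3.5 79.5 21.4]]]
cap [0.59210519 0.15906054 0.165     ]
[0.58203213 0.15000843 0.165     ]
```

View pics/c1.png

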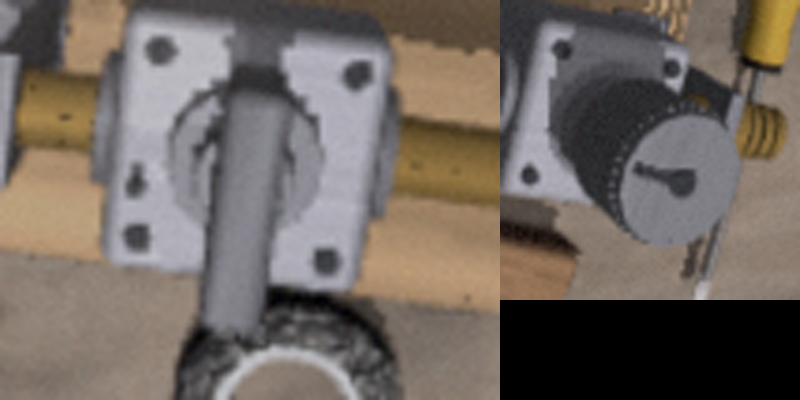

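Knob centre ≈ (0.550, -0.014), bar along about -11.5°, and the distance to the cap matches 170 mm. I'll turn to the bar, descend and grip.

Request:
{"name": "send_rows", "arguments": {"targets": "1 0 50 6 0;1 0 100 6 0;1 0 127 6 0;1 0 127 6 0;1 0 127 6 255;1 0 127 6 255;1 0 127 6 255;1 0 127 6 255;1 0 127 6 255;1 0 127 6 255;1 0 127 6 255;1 0 127 6 255;1 0 127 6 255", "newtons": 30}}

```text
time: 3.65
ee_pos: [0.5508, -0.0145, 0.1246]
tcp_rot: [180.0, 0.1, 168.6]
wrist_force: [0.7, 3.3, 4.8]
opening: 0.0103
grasp_force: 31.4
```

Request:
{"name": "send_rows", "arguments": {"targets": "0 0 0 10 255;0 0 0 20 255;0 0 0 30 255;0 0 0 40 255;0 0 0 50 255;0 0 0 60 255;0 0 0 66 255;0 0 0 70 255;0 0 0 72 255;0 0 0 72 255;0 0 0 72 255"}}

```text
time: 5.03
ee_pos: [0.5504, -0.0148, 0.1245]
tcp_rot: [180.0, 0.0, 96.7]
wrist_force: [-1.5, 1.4, 6.3]
opening: 0.0105
grasp_force: 31.7
```

Run:
```python
from h import *
T=tool();o=T[2];i=camera('wrist');print(o['time'],o['tcp_rot'],o['torque'],o['wrist_force'],o['grasp_force'],o['opening'])
np.savez('w2.npz',R=T[0],p=T[1]);cv2.imwrite('pics/w2.png',i)
```

```text
5.025 [1.79975696e+02 1.34398459e-02 9.66728496e+01] [0.30917429 0.34052565 0.38548821] [-1.54978582  1.41022315  6.31474457] 31.67828679084778 0.010525182224087059
```

View pics/w2.png

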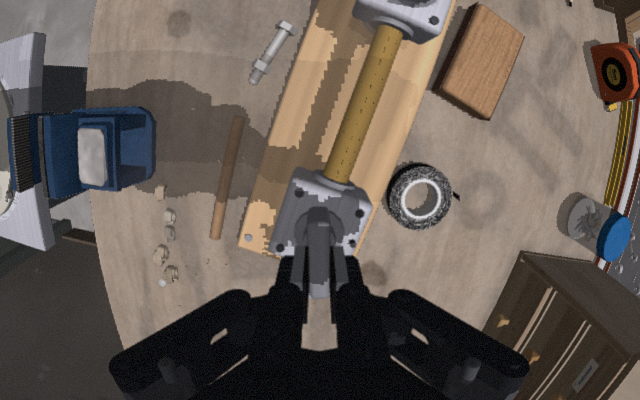

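The bar is in line between the fingers at about 1.2 rad. The 0.39 N m torque, well above the spring's 0.10, shows it is on the stop. I'll let go and rise.

Request:
{"name": "send_rows", "arguments": {"targets": "0 0 0 72 0;0 0 0 0 0;0 0 0 0 0;0 0 0 0 0;0 0 0 0 0;0 0 0 0 0;0 0 0 0 0"}}

```text
time: 5.95
ee_pos: [0.5504, -0.0148, 0.124]
tcp_rot: [-180.0, 0.0, 96.6]
wrist_force: [1.2, -0.8, -0.7]
opening: 0.0854
grasp_force: 0.0
```

Request:
{"name": "send_rows", "arguments": {"targets": "0 0 -60 0 0;0 0 -115 0 0;50 18 -125 -11 0;100 36 -125 -22 0;160 55 -125 -33 0;160 55 -125 -44 0;160 55 -125 -55 0;160 55 -125 -66 0;160 55 -125 -77 0;160 55 -125 -88 0;160 55 -125 -99 0;160 55 -125 -110 0;160 55 -125 -118 0;160 55 -125 -118 0"}}

```text
time: 7.7
ee_pos: [0.5866, 0.1505, 0.249]
tcp_rot: [-180.0, 0.0, -145.4]
wrist_force: [0.4, 0.7, 0.1]
opening: 0.0851
grasp_force: 0.0
```

Run:
```python
from h import *
T=tool();o=T[2];i=camera('wrist');print(o['time'],o['ee_pos'],o['tcp_rot'],np.round(o['q'],1))
np.savez('w3.npz',R=T[0],p=T[1]);cv2.imwrite('pics/w3.png',i)
```

```text
7.7 [0.58661307 0.15049718 0.24897938] [-1.79999345e+02  2.99789321e-04 -1.45444755e+02] [ 14.4  14.4  26.  101.6  -0.  -20.2]
```

View pics/w3.png

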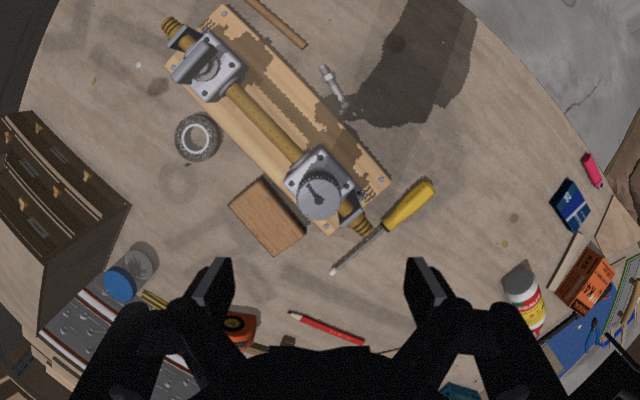

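The bar is back square to the pipe (at rest). The cap's top circle is centred at about (321,196).

Run:
```python
from h import *
d=np.load('w3.npz');T=(d['R'],d['p']);i=cv2.imread('pics/w3.png')
for c in((321,195),(321,217),(343,195)):print(wray(*c,.165,T))
w=wray(321,195,.165,T);print('tool shift mm',T[0].T@(w-T[1])*1000)
cv2.imwrite('pics/c3.png',cv2.resize(i[150:240,270:370],(667,600),interpolation=2))
```

```text
[0.58326785 0.15168252 0.165     ]
[0.59984413 0.16317655 0.165     ]
[0.5725214  0.16722839 0.165     ]
tool shift mm [ 2.08317137  2.87459326 83.97933454]
```

View pics/c3.png

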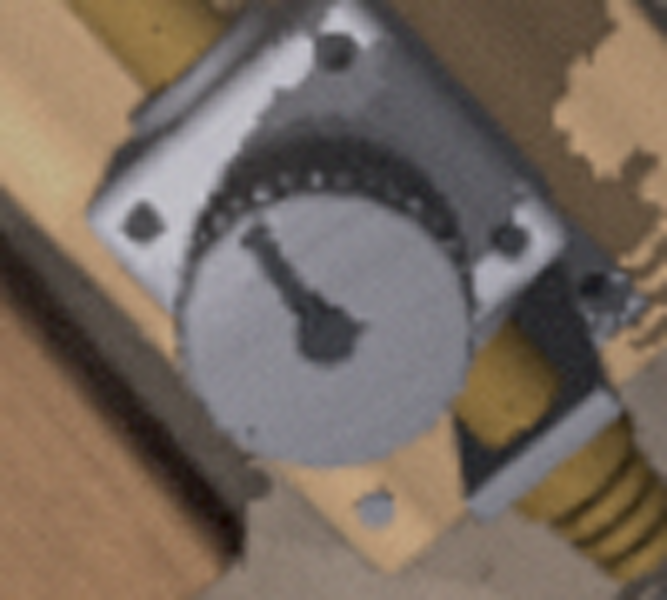

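Corrected centre ≈ (0.5876,0.1524), a shift of (-2,+1) mm in tool axes, consistent with the knob plus 170 mm. I'll descend and grip the cap.

Request:
{"name": "send_rows", "arguments": {"targets": "-2 1 50 0 0;-2 1 100 0 0;-2 1 124 0 0;-2 1 124 0 0;-2 1 124 0 255;-2 1 124 0 255;-2 1 124 0 255;-2 1 124 0 255;-2 1 124 0 255;-2 1 124 0 255;-2 1 124 0 255", "newtons": 80}}

```text
time: 9.12
ee_pos: [0.5889, 0.1519, 0.1272]
tcp_rot: [-179.8, 0.2, -145.4]
wrist_force: [1.3, -4.4, 7.2]
opening: 0.0354
grasp_force: 79.1
```

Request:
{"name": "send_rows", "arguments": {"targets": "0 0 0 8 255;0 0 0 16 255;0 0 0.4 24 255;0 0 0.5 32 255;0 0 0.7 40 255;0 0 0.8 48 255;0 0 1 56 255;0 0 1.1 64 255;0 0 1.2 72 255;0 0 1.4 80 255;0 0 1.5 88 255;0 0 1.6 94 255;0 0 1.6 94 255"}}

```text
time: 10.75
ee_pos: [0.5888, 0.1512, 0.1255]
tcp_rot: [179.9, 0.2, 120.5]
wrist_force: [1.2, -7.8, 8.2]
opening: 0.0351
grasp_force: 79.4
```

Run:
```python
from h import *
T=tool();o=T[2];i=camera('wrist');print(o['time'],o['ee_pos'],o['tcp_rot'],o['torque'],o['wrist_force'],np.round(o['q'],1))
cv2.imwrite('pics/w4.png',i)
cv2.imwrite('pics/c4.png',cv2.resize(i[130:330,220:420],(600,600),interpolation=2))
```

```text
10.75 [0.58882005 0.15121238 0.12554356] [179.86686557   0.19466427 120.4668667 ] [-1.53299287 -0.07841152 -0.09191306] [ 1.17973569 -7.75261294  8.20484964] [14.5 11.9  9.2 87.2 -0.2 74. ]
```

View pics/c4.png

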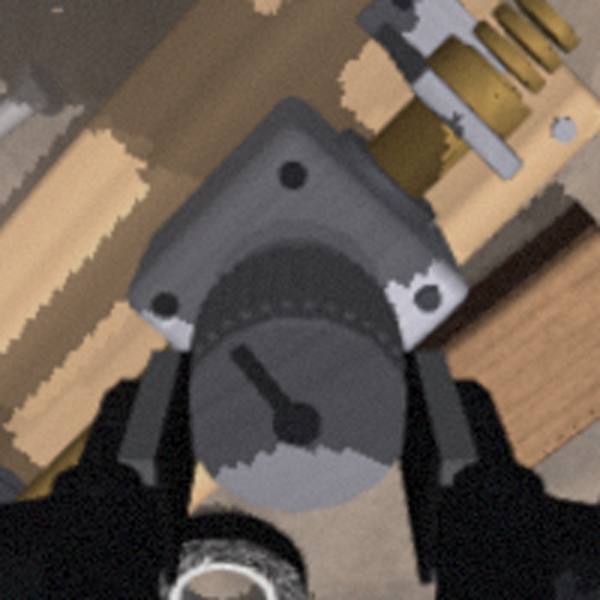

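The pointer kept its place relative to the gripper, up-left from about (295,420), so there is no slip after 94°. I'll continue in smaller steps and check the torque.

Request:
{"name": "send_rows", "arguments": {"targets": "0 0 0.1 8 255;0 0 0.3 16 255;0 0 0.3 18 255;0 0 0.3 18 255"}}

```text
time: 11.3
ee_pos: [0.5887, 0.1511, 0.1252]
tcp_rot: [179.8, 0.1, 102.5]
wrist_force: [-0.7, -7.1, 7.5]
opening: 0.0355
grasp_force: 79.5
```

```bash
cat > t.py <<'E'
from h import *
o=tool()[2];print(o['time'],o['ee_pos'],o['tcp_rot'],np.round(o['torque'],2),np.round(o['joint_efforts'],2),np.round(o['q'],2))
E
python3 t.py
```

```text
11.3 [0.5886758  0.15113911 0.12523495] [1.79830513e+02 1.47395822e-01 1.02518982e+02] [-1.52 -0.03 -0.03] [  4.48 -55.33  43.7   -0.82   2.04   0.17] [14.48 11.89  9.2  87.15 -0.15 91.96]
```

Request:
{"name": "send_rows", "arguments": {"targets": "0 0 0.1 5 255;0 0 0.2 10 255;0 0 0.2 10 255;0 0 0.2 10 255"}}

```text
time: 11.8
ee_pos: [0.5886, 0.1511, 0.125]
tcp_rot: [179.8, 0.1, 92.5]
wrist_force: [-0.3, -7.4, 8.0]
opening: 0.0357
grasp_force: 79.5
```

```bash
python3 t.py
```

```text
11.8 [0.58860151 0.15112502 0.12503605] [1.79815511e+02 1.16947891e-01 9.25463328e+01] [-1.53  0.03 -0.08] [ 4.450e+00 -5.517e+01  4.373e+01 -9.800e-01  2.040e+00 -5.000e-02] [ 14.48  11.88   9.18  87.13  -0.15 101.93]
```

Now at 122°. Next are 8° steps.

Request:
{"name": "send_rows", "arguments": {"targets": "0 0 0.1 4 255;0 0 0.1 8 255;0 0 0.1 8 255;0 0 0.1 8 255"}}

```text
time: 12.3
ee_pos: [0.5886, 0.1511, 0.1249]
tcp_rot: [179.8, 0.1, 84.5]
wrist_force: [-0.2, -8.7, 8.6]
opening: 0.0353
grasp_force: 79.5
```

```bash
python3 t.py
```

```text
12.3 [0.58858526 0.15110293 0.12490527] [1.79804726e+02 9.24471188e-02 8.45464321e+01] [-1.63  0.13 -0.07] [ 4.410e+00 -5.522e+01  4.386e+01 -1.060e+00  2.030e+00 -5.000e-02] [ 14.48  11.89   9.16  87.12  -0.15 109.93]
```

Request:
{"name": "send_rows", "arguments": {"targets": "0 0 0.1 4 255;0 0 0.1 8 255;0 0 0.1 8 255;0 0 0.1 8 255"}}

```text
time: 12.8
ee_pos: [0.5885, 0.1511, 0.1249]
tcp_rot: [179.8, 0.1, 76.7]
wrist_force: [0.5, -8.7, 8.6]
opening: 0.0355
grasp_force: 79.5
```

```bash
python3 t.py
```

```text
12.8 [0.58853641 0.15113161 0.12485266] [1.79782846e+02 8.83414239e-02 7.67097915e+01] [-1.86  0.08  1.81] [  3.18 -55.05  43.85  -1.19   2.37   1.9 ] [ 14.49  11.88   9.15  87.12  -0.18 117.78]
```

Request:
{"name": "send_rows", "arguments": {"targets": "0 0 0.1 4 255;0 0 0.1 8 255;0 0 0.1 8 255;0 0 0.1 8 255"}}

```text
time: 13.3
ee_pos: [0.5913, 0.1527, 0.1231]
tcp_rot: [179.6, -0.2, 68.6]
wrist_force: [14.1, 2.4, -9.3]
opening: 0.0334
grasp_force: 143.0
```

```bash
python3 t.py
```

```text
13.3 [0.59128705 0.15267495 0.12309209] [ 1.79611679e+02 -1.52225499e-01  6.86006123e+01] [-0.18 -4.92 -0.03] [ 6.300e-01 -6.455e+01  4.477e+01  7.610e+00  1.440e+00 -2.000e-02] [ 1.4530e+01  1.2020e+01  9.1200e+00  8.6690e+01 -1.0000e-01  1.2593e+02]
```

The stop was met at yaw ≈ 77 (torque rose to 1.8 N m). The last step then slipped on the knurling. I'll open, check the cap and regrasp cleanly before backing off.

Request:
{"name": "send_rows", "arguments": {"targets": "0 0 0 0 0;0 0 0 0 0;0 0 0 0 0;0 0 0 0 0;0 0 0 0 0"}}

```text
time: 13.92
ee_pos: [0.5876, 0.1524, 0.1226]
tcp_rot: [-180.0, 0.0, 68.6]
wrist_force: [0.1, 0.5, -0.4]
opening: 0.0856
grasp_force: 0.0
```

```bash
python3 t.py
python3 - <<'E'
from h import *
T=tool();i=camera('wrist');np.savez('w5.npz',R=T[0],p=T[1])
a=cv2.imread('pics/w4.png')[150:330,220:420];b=i[150:330,220:420]
cv2.imwrite('pics/w5.png',i);cv2.imwrite('pics/c5.png',cv2.resize(np.hstack([a,b]),(800,360),interpolation=2))
E
```

```text
13.925 [0.58761874 0.15242807 0.12258382] [-1.79996122e+02  4.13200931e-03  6.86360339e+01] [ 0.01 -0.01  0.  ] [ 0.000e+00 -6.028e+01  4.708e+01  1.000e-02  0.000e+00  0.000e+00] [ 14.54  11.97   9.01  87.04  -0.   125.91]
```

View pics/c5.png

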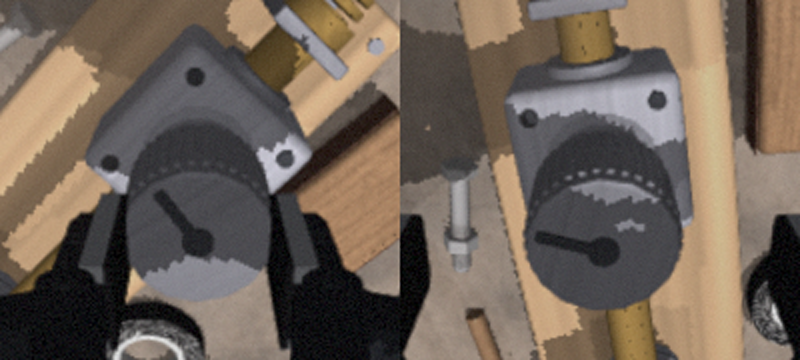

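Run:
```python
from h import *
def ang(T,h,t,z):
    a,b=wray(*h,z,T),wray(*t,z,T);d=b-a;return np.round(a,4),np.degrees(np.arctan2(d[1],d[0])),np.linalg.norm(d)
d=np.load('w3.npz');T3=(d['R'],d['p']);d=np.load('w5.npz');T5=(d['R'],d['p'])
T4=(R.from_euler('xyz',[179.867,.195,120.467],degrees=True).as_matrix(),np.array([.5888,.1512,.12554]))
s=6.67
print(ang(T3,(270+324/s,150+331/s),(270+255/s,150+235/s),.1655))
print(ang(T4,(220+199/2,150+241/2),(220+160/2,150+195/2),.1637))
print(ang(T5,(220+202/2,150+251/2),(220+140/2,150+238/2),.163))
```

```text
(array([0.5875, 0.1503, 0.1655]), np.float64(-111.00693360030976), np.float64(0.015525807539561665))
(array([0.5877, 0.1525, 0.1637]), np.float64(156.54989095626533), np.float64(0.015767170859042886))
(array([0.5881, 0.1523, 0.163 ]), np.float64(145.15991604894447), np.float64(0.015439697646166666))
```

Pointer angles give 1.72 rad at the start and about 3.53 rad now. The stop at 4.0 rad falls at yaw ≈ 84, which matches the torque rise, so the cap bottomed and then sprang back when the grip slipped. I'll regrasp 30° back and bottom it again gently to be sure.

Request:
{"name": "send_rows", "arguments": {"targets": "0 0 0 -10 0;0 0 0 -20 0;0 0 0 -30 0;0 0 0 -30 0;0 0 0 -30 255;0 0 0 -30 255;0 0 0 -30 255;0 0 0 -30 255;0 0 0 -30 255;0 0 0 -30 255;0 0 0 -30 255", "newtons": 80}}

```text
time: 15.35
ee_pos: [0.5882, 0.1525, 0.1233]
tcp_rot: [179.9, -0.0, 98.6]
wrist_force: [2.2, -0.1, 5.8]
opening: 0.0358
grasp_force: 79.7
```

Request:
{"name": "send_rows", "arguments": {"targets": "0 0 0 5 255;0 0 0 10 255;0 0 0 15 255;0 0 0 20 255;0 0 0 23 255;0 0 0 23 255"}}

```text
time: 16.1
ee_pos: [0.5886, 0.1525, 0.123]
tcp_rot: [179.9, -0.0, 75.6]
wrist_force: [5.2, 0.5, 2.9]
opening: 0.0358
grasp_force: 79.7
```

```bash
python3 t.py
```

```text
16.1 [0.58856055 0.15250424 0.12298157] [ 1.79891466e+02 -3.89719574e-02  7.56308567e+01] [ 0.   -1.15 -0.01] [  0.75 -58.56  43.42   2.26   0.33   0.38] [ 1.4540e+01  1.1970e+01  9.0500e+00  8.6960e+01 -2.0000e-02  1.1891e+02]
```

Request:
{"name": "send_rows", "arguments": {"targets": "0 0 0 2 255;0 0 0 4 255;0 0 0 4 255"}}

```text
time: 16.48
ee_pos: [0.5886, 0.1525, 0.1229]
tcp_rot: [179.9, -0.0, 71.7]
wrist_force: [5.3, 0.1, 1.1]
opening: 0.0356
grasp_force: 79.7
```

```bash
python3 t.py
```

```text
16.475 [0.58861812 0.15250258 0.12288903] [ 1.79890094e+02 -4.08703758e-02  7.16913931e+01] [-0.02 -1.2   0.34] [  0.61 -58.82  43.47   2.44   0.44   0.54] [ 1.4540e+01  1.1980e+01  9.0500e+00  8.6960e+01 -3.0000e-02  1.2285e+02]
```

Torque is starting to rise at 27°, as predicted. Two degrees more.

Request:
{"name": "send_rows", "arguments": {"targets": "0 0 0 1 255;0 0 0 2 255;0 0 0 2 255;0 0 0 2 255"}}

```text
time: 16.98
ee_pos: [0.5887, 0.1525, 0.1229]
tcp_rot: [179.9, -0.0, 69.8]
wrist_force: [5.3, -0.8, 2.1]
opening: 0.0354
grasp_force: 79.7
```

```bash
python3 t.py
```

```text
16.975 [0.58867503 0.15250566 0.12291249] [ 1.79878499e+02 -4.02467016e-02  6.97684580e+01] [-0.1  -1.34  0.92] [  0.3  -58.9   43.46   2.52   0.58   0.92] [ 1.4540e+01  1.1970e+01  9.0500e+00  8.6950e+01 -4.0000e-02  1.2477e+02]
```

It is bottomed: 0.92 N m and rising steeply. I'll back off a quarter turn plus about 2° of wind-up.

Request:
{"name": "send_rows", "arguments": {"targets": "0 0 0 -6 255;0 0 -0.1 -13 255;0 0 -0.3 -20 255;0 0 -0.4 -27 255;0 0 -0.5 -34 255;0 0 -0.7 -41 255;0 0 -0.8 -48 255;0 0 -0.9 -55 255;0 0 -1 -62 255;0 0 -1.2 -69 255;0 0 -1.3 -76 255;0 0 -1.4 -83 255;0 0 -1.6 -89 255;0 0 -1.6 -92 255;0 0 -1.6 -92 255;0 0 -1.6 -92 255;0 0 -1.6 -92 255"}}

```text
time: 19.1
ee_pos: [0.5873, 0.1517, 0.1244]
tcp_rot: [-179.9, -0.0, 161.7]
wrist_force: [-0.3, -4.1, 5.8]
opening: 0.0355
grasp_force: 80.0
```

```bash
python3 t.py
python3 - <<'E'
from h import *
T=tool();i=camera('wrist');cv2.imwrite('pics/w6.png',i)
# pointer: dark pixels within the cap's top disc (hub projects at centre of cap top)
from scipy.optimize import least_squares
c=np.array([.588,.1523]);zt=.1465+.001*1.57+.017
P=[];g=cv2.cvtColor(i,6)
for v in range(200,330):
    for u in range(270,370):
        w=wray(u,v,zt,T)[:2]-c
        if np.hypot(*w)<.0175:P.append([*w,g[v,u]])
P=np.array(P)
for q in(3,5,8):
    m=P[:,2]<=np.percentile(P[:,2],q);w=P[m,:2];far=w[np.hypot(*w.T)>.005]
    med=np.median(far,0);a=np.degrees(np.arctan2(med[1],med[0]));print(q,m.sum(),w.mean(0),len(far),'angle',a,'v',np.radians((-12.6-a)%360))
E
```

```text
19.1 [0.58727769 0.15171474 0.12442365] [-1.79919541e+02 -6.99875472e-03  1.61677917e+02] [-0.82  0.21  0.03] [ 1.820e+00 -5.716e+01  4.516e+01 -7.800e-01  9.600e-01  5.000e-02] [ 1.452e+01  1.195e+01  9.190e+00  8.728e+01 -6.000e-02  3.284e+01]Traceback (most recent call last):
  File "<stdin>", line 9, in <module>
  File "h.py", line 10, in wray
    m=camera_model('wrist');K=m['K'];C=m['T_tool_cam'];x=np.array([u-K[0,2],v-K[1,2]])/K[0,0];t=np.linalg.norm(x)
ValueError: time passes only in moves, steps and waits
```

Run:
```python
import h; from h import *
M=camera_model('wrist');h.camera_model=lambda n:M
d=np.load('w5.npz');T5=(d['R'],d['p']);T6=tool()
c=np.array([.588,.1523])
for f,T,zt in(('w5',T5,.1635),('w6',T6,.1646)):
    g=cv2.cvtColor(cv2.imread(f'pics/{f}.png'),6);g=cv2.medianBlur(g,3)
    P=np.array([[*(wray(u,v,zt,T)[:2]-c),g[v,u]] for v in range(200,330) for u in range(270,370)])
    P=P[np.hypot(P[:,0],P[:,1])<.0165]
    for q in(5,8):
        w=P[P[:,2]<=np.percentile(P[:,2],q),:2];far=w[np.hypot(*w.T)>.006]
        med=np.median(far,0);a=np.degrees(np.arctan2(med[1],med[0]));print(f,q,np.round(w.mean(0),4),len(far),len(w),'spread',np.round(far.std(0),4),'angle',a,'v',np.radians((-12.6-a)%360))
```

```text
w5 5 [-0.0018  0.0022] 53 175 spread [0.0019 0.0014] angle 138.89777088347316 v 3.6390503958309814
w5 8 [-0.0016  0.0019] 71 250 spread [0.002  0.0015] angle 139.79899781091603 v 3.623321018639471
w6 5 [-0.0059 -0.0024] 81 176 spread [0.0026 0.0016] angle -154.33587024675913 v 2.4737576039854146
w6 8 [-0.0056 -0.0022] 109 241 spread [0.0027 0.0015] angle -154.45787894324286 v 2.475887057455122
```

The pointer reads about 2.43–2.47 rad (target 2.43). The grip is steady at 80 N and the knob is free. Handing in.

```bash
python3 -c "
from workcell import ticket
print(ticket.job_done())"
```

```text
the job is handed in; nothing more can be done
None
```

I turned the T-bar knob to its stop and it sprang back; the cap was then bottomed out, backed off a quarter turn to about 2.45 rad and is still gripped at 80 N (it slipped once at the stop, so I bottomed it again), and the job is handed in, result not shown.

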